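# One turn of the hand wheel to the next board

## Task

Bring the next LED board under the lens of the inspection slide: with the fingertips, gently push the hand wheel round clockwise (seen from above) by its upright red handle through exactly one turn, until the handle again stands over the yellow index mark, without running well past it on the way. Do not pinch or lift anything: the red handle only sits loosely on its pin and must stay down on it. Leave the things lying about on the bench where they are, and finish with the hand clear.

Things in the scene. Friction and masses are not known exactly. Their poses are not given: they have to be found in the camera images.
- slide_base: fixed grey inspection slide on the bench, base plate 130 x 420 x 10 mm; its origin is on the hand wheel's axis at bench height; its y axis runs along the rails, away from the wheel to the lens, its x axis across them, z up. The wheel end carries a gear box 100 x 100 mm, 46 mm high. The plate runs from y = -65 to +355 mm. The lens ring (65 mm across) stands at y = 230 mm, 125 mm up, on a post at x = 54 mm that reaches 135 mm up.
- wheel_axis (a point): point on the hand wheel's vertical axis at the height of the rim's top (72 mm above the bench), where the handle starts; axes as slide_base. The steel wheel has a round rim 12 mm thick, 58 mm radius to its middle line (128 mm over all), and three spokes; its hub does not stand above 74 mm over the bench. Nothing of the slide stands above the wheel but the handle.
- index_mark (a point): yellow mark on a fixed tongue that sticks out from the gear box under the rim, 82 mm from the wheel's axis on its -x side, 37 mm above the bench
- feed_wheel (a joint): angle of the hand wheel, rad; 0 = handle over the index mark with the first board under the lens, grows clockwise seen from above, one turn = 6.283. Starts within 0.12 of 0; end stops at -0.3 and 8.2. Stiff: about 2.5 N of push at the handle turns it, and it stays where it is left. One turn drives the carriage 40 mm to +y of slide_base.
- grip_sleeve: the red upright handle on the wheel's rim, a round sleeve 17 to 20 mm in diameter and 50 mm high; origin at the centre of its lower end, 58 mm from the wheel's axis, 72 mm above the bench (top at 122 mm), z up. It does not turn on its pin, but slides up off the pin if lifted (0.3 N friction, 80 g).
- next_board (a point): middle of the next (middle one of three) small green LED boards on the aluminium carriage, 47 mm above the bench; boards are 40 mm apart and fixed in the carriage
- lens_centre (a point): middle of the fixed lens, 125 mm above the bench; the next board must come under it
- driver_0: red precision screwdriver, 142 mm, lying loose on the bench; leave it alone; origin at the middle of its underside
- tweezers: steel tweezers, 126 mm, lying loose on the bench; leave it alone; origin at the middle of its underside
- flux_tub: amber tub with a black lid, 47 mm wide, 29 mm high, lying loose on the bench; leave it alone; origin at the middle of its underside
- usb_stick: black USB stick, 52 x 18 x 8 mm, lying loose on the bench; leave it alone; origin at the middle of its underside
- gel_pen: white pen, 144 mm, lying loose on the bench; leave it alone; origin at the middle of its underside
- screw_dish: pale metal dish of screws, 85 mm wide, 18 mm high, lying loose on the bench; leave it alone; origin at the middle of its underside

How it is judged:
On the way, in this order (a step that is already met when the one before it is completed fails the run):
1. the wheel is a quarter of a turn round, pushed by the fingers at the red handle (value of joint feed_wheel between 1.5 and 2.4 rad and contact force between the fingers and grip_sleeve above 0.3 N).
2. the wheel is half of a turn round, pushed by the fingers at the red handle (value of joint feed_wheel between 3 and 3.9 rad and contact force between the fingers and grip_sleeve above 0.3 N).
3. the wheel is three quarters of a turn round, pushed by the fingers at the red handle (value of joint feed_wheel between 4.5 and 5.4 rad and contact force between the fingers and grip_sleeve above 0.3 N).
At the end, for the whole second after the job is handed in: the wheel stands still one turn on, with the handle over the index mark to within 0.3 rad (17 mm along the rim), so that the next board is within 3 mm of the lens's middle; the red handle sits down on its pin; no loose thing has moved 20 mm (value of joint feed_wheel between 5.983 and 6.583 rad and velocity of joint feed_wheel between -0.05 and 0.05 rad/s and horizontal distance between next_board and lens_centre below 0.003 m and not (z of grip_sleeve in the frame of wheel_axis above 0.008 m) and distance of each of driver_0, tweezers, flux_tub, usb_stick, gel_pen, screw_dish from where it was at the start of the episode below 0.02 m); the robot touches nothing.
It fails at once if the red handle is lifted more than 8 mm on its pin (z of grip_sleeve in the frame of wheel_axis above 0.008 m).
It fails at once if the wheel is run more than 0.5 rad past one turn (value of joint feed_wheel above 6.783 rad).
It fails at once if the red handle is pinched or forced (more than 25 N from the fingers) (contact force between the fingers and grip_sleeve above 25 N).
It fails at once if a loose thing on the bench is pushed away or lifted (moved 20 mm) (distance of any of driver_0, tweezers, flux_tub, usb_stick, gel_pen, screw_dish from where it was at the start of the episode above 0.02 m).
It also fails if it takes over 51 s, if anything falls off the work surface, if the arm or the gripper's body presses on something with over 40 N, if the wrist force passes 120 N, or if a joint passes its speed limit or range.

## Robot

A 6-joint arm with a two-finger parallel gripper is mounted at the origin on a cart in front of the work surface, level with it; the furniture and walls round the work are solid. World frame = base frame: x ahead of the robot, y to its left, z up, the work surface at z = 0. Lengths are in m, angles in rad, forces in N, time in s.
With the tool pointing down it reaches from about 0.35 to 0.85 m from the base axis. Payload 8.1 kg.
Tool frame: the origin (TCP) lies at the very end of the fingers, on their centre line; the grasp point (between the pads) lies 19 mm behind it (robot.pinch_z is the distance from the TCP to the grasp point, in m); y points along the fingers, x is the direction in which the jaws open and shut, and the axes are right-handed (so a half turn about y gives the same grasp; the last joint's range is limited). The gripper opens to 93 mm and grips with 3 to 60 N. Pads are 15 mm wide; open, the fingers measure 128 mm over their backs; the gripper's body (75 mm by 188 mm) begins 65 mm behind the grasp point.
Start: joints at [1.092, 0.13, 1.488, -0, 1.523, -0.085], TCP at [0.23, 0.554, 0.219] pointing down, gripper open.
Joint ranges: [-2.96, 2.96], [-0.89, 2.26], [0.02, 2.5], [-1.34, 4.48], [0, 2.73], [-2.66, 2.66]. Speed limits (rad/s): [2.39, 2.39, 2.79, 3.14, 3.14, 3.14].

## Interface

Orientations are given as a rotation vector (axis times angle).
In Python, from plant import robot gives the robot as it stands.
- The arm moves only by the shell command python3 -m inch 'ROWS' [FORCE]. ROWS is JSON, a list of rows, each a list of 5 numbers: the closure, from -1 (fully open) to 1 (shut), then the shift along the world's x, y, z in m, then the turn about the world's z in rad. A call has 1 to 8 rows; each row is the pose to reach, as a shift and turn from the pose measured when the call began; what a row does not reach only later rows make up. A row lasts 1/8 s, in which the tool goes at most 62.5 mm and 10.7 degrees, less where a joint would pass 70% of its speed; a pose out of reach is approached as far as the arm can. A call with a gripper value outside its range is refused whole. The fingers move at their own pace and stop on an object; FORCE is the grip in N (left out, the last holds). Time passes only in rows, so rows that repeat a pose let the fingers close. It gives the time, the measured TCP pose, the force and the opening at its end, in the units of the state.
- robot.read_state(): the state, without advancing time (a new reading comes with each control period).
- robot.read_camera(name): name is "scene" or "top"; returns a dict with "color" (400x640x3 uint8, red, green, blue), "mtx" (3x3 intrinsics, pixels), "R" (3x3) and "t" (3): a world point X has camera coordinates R X + t. Camera axes: x right, y down, z forward; pixel columns grow to the right and rows downward; lengths in m; the calibration is good to about 2 mm. A picture is of the moment at which its call begins. There is no depth.
- robot.close_job(): hands the job in, once; it reports no verdict.
The state is a dict: "t": time; "q": joint angles; "dq": joint speeds; "joint_torque": joint torques, N m; "tool_pos": TCP position; "orientation": TCP orientation; "force": force on the tool from outside, world axes, zero at the start; "wrist_torque": the same for the moment, N m; "opening": finger opening in m.
Only numpy, scipy, OpenCV 4.12 (cv2) and the standard library are available. Lean on these libraries where they do the work, as an engineer would, in place of code of your own. Each camera call takes 0.05 s, during which the arm holds its last target. There are 200 camera calls.

## Working session

There is one attempt and no reset: what is moved stays moved. The work goes in short steps, Python scripts to look and compute and a shell command to move; the robot and the scene stay as the last step left them, time stands still between calls to the robot, and variables do not carry over. Pictures are saved under pics/ and viewed, about 8 in all and at most 12, crops included, and the job is handed in when it is done.

```bash
mkdir -p pics; ls; python3 - <<'E'
from plant import robot
import cv2
s=robot.read_state();print(s)
for n in("top","scene"):
    c=robot.read_camera(n);cv2.imwrite(f"pics/{n}0.png",c["color"][:,:,::-1]);print(c["mtx"],c["R"],c["t"])
E
```

```text
pics
{'t': 0.0, 'q': array([ 1.09160621e+00,  1.31152329e-01,  1.48927155e+00, -4.11998512e-06,
        1.52297078e+00, -8.54167433e-02]), 'dq': array([ 0.0003984 , -0.00028653,  0.00066672, -0.00053574, -0.00144997,
        0.00203077]), 'joint_torque': array([ 2.15081136e-04, -5.59832704e+01, -4.91752195e+01,  7.69208092e-02,
        3.52566631e-02, -9.47326544e-05]), 'tool_pos': array([0.22993767, 0.55358858, 0.21759695]), 'orientation': array([-1.37103426, -0.9132527 ,  0.91585034]), 'force': array([ 0.43610674, -0.34697166, -0.05572447]), 'wrist_torque': array([ 0.03874289, -0.00150303, -0.00686915]), 'opening': 0.09267962276301343}
[[401.37241533   0.         321.32248985]
 [  0.         401.37241533 199.57586227]
 [  0.           0.           1.        ]] [[-0.0276347  -0.99960449  0.00521332]
 [-0.99564724  0.02706015 -0.08918703]
 [ 0.08901068 -0.00765528 -0.99600125]] [0.04118478 0.54415283 1.40994594]
[[389.541264     0.         325.3835318 ]
 [  0.         389.541264   198.01391031]
 [  0.           0.           1.        ]] [[ 0.54869374 -0.83582737 -0.01810487]
 [-0.51141505 -0.31843865 -0.79815504]
 [ 0.66135454  0.44720178 -0.60217999]] [-0.27078341  0.36527203  0.88823923]
```

View pics/top0.png

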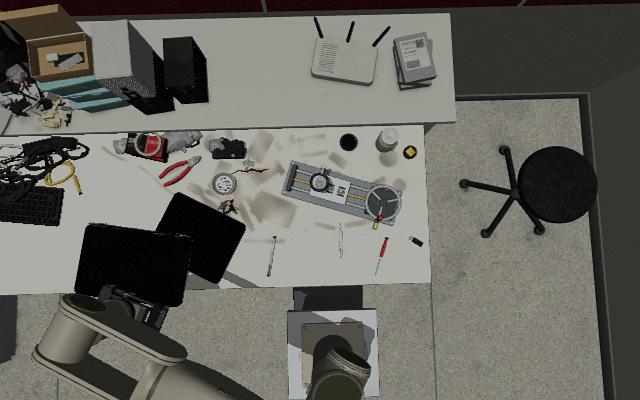

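View pics/scene0.png

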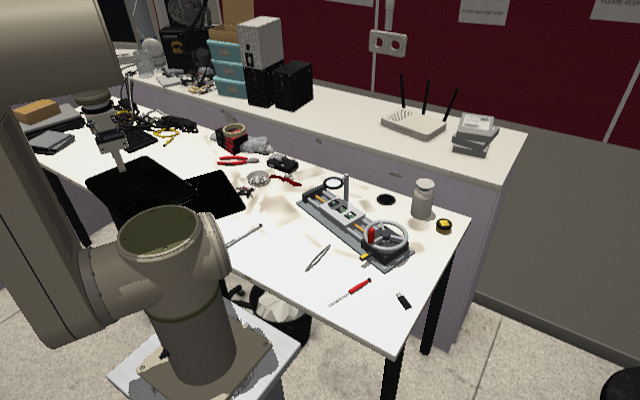

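```bash
python3 - <<'E'
from plant import robot
from scipy.spatial.transform import Rotation as R
print(R.from_rotvec(robot.read_state()['orientation']).as_matrix().round(3), robot.pinch_z)
E
```

```text
[[ 0.384 -0.001 -0.923]
 [ 0.923 -0.001  0.384]
 [-0.002 -1.     0.   ]] 0.0188
```

The top view shows the slide with its wheel hub at about (382,203), the handle at about (377,221) and the lens end at about (318,182). The scene view shows the red handle at about (371,235). Next I'll measure these by colour masks and look at enlarged crops.

```bash
cat > h.py <<'E'
import numpy as np, cv2
from plant import robot
def ray(c,uv):
    d=c["R"].T@np.linalg.solve(c["mtx"],np.array([uv[0],uv[1],1.])); o=-c["R"].T@c["t"]; return o,d
def onz(c,uv,z):
    o,d=ray(c,uv); return o+d*(z-o[2])/d[2]
def proj(c,X):
    p=c["mtx"]@(c["R"]@np.asarray(X,float)+c["t"]); return p[:2]/p[2]
def mask(c,kind):
    h=cv2.cvtColor(c["color"],cv2.COLOR_RGB2HSV)
    lo,hi={"red":((172,130,60),(180,255,255)),"yel":((15,120,100),(35,255,255))}[kind]
    m=cv2.inRange(h,lo,hi)
    if kind=="red": m|=cv2.inRange(h,(0,130,60),(6,255,255))
    return m
def blobs(m,box,amin=3):
    x0,y0,x1,y1=box; n,l,s,ce=cv2.connectedComponentsWithStats(m[y0:y1,x0:x1])
    return [(int(s[i,4]),(ce[i]+[x0,y0]).round(1).tolist(),(s[i,:4]+[x0,y0,0,0]).tolist()) for i in range(1,n) if s[i,4]>=amin]
E
python3 - <<'E'
from h import *
T=robot.read_camera("top");S=robot.read_camera("scene")
bt=(270,145,420,250);bs=(290,160,430,285)
for n,c,b in(("t",T,bt),("s",S,bs)):
    for k in("red","yel"): print(n,k,blobs(mask(c,k),b))
a=cv2.resize(T["color"][145:250,270:420],None,fx=5,fy=5,interpolation=cv2.INTER_CUBIC)[:,:,::-1]
b=cv2.resize(S["color"][160:285,290:430],None,fx=4.5,fy=4.5,interpolation=cv2.INTER_CUBIC)[:,:,::-1]
cv2.imwrite("pics/ct.png",a);cv2.imwrite("pics/cs.png",b)
print("hub",onz(T,(382,203),.072))
E
```

```text
t red [(18, [379.9, 217.7], [378, 216, 5, 5]), (28, [384.0, 244.6], [382, 239, 5, 11])]
t yel [(50, [410.0, 151.3], [406, 147, 9, 9]), (34, [301.4, 180.8], [294, 178, 16, 6]), (39, [356.0, 196.3], [348, 194, 17, 6]), (14, [375.0, 225.5], [374, 223, 3, 6])]
s red [(37, [294.4, 183.2], [290, 180, 11, 6]), (98, [370.9, 235.4], [368, 227, 7, 17]), (29, [363.9, 282.2], [358, 279, 11, 6])]
s yel [(31, [319.2, 198.2], [315, 195, 10, 8]), (35, [358.1, 226.9], [353, 223, 11, 9]), (24, [363.9, 255.4], [361, 253, 7, 6])]
hub [ 0.52324377 -0.18253147  0.072     ]
```

View pics/ct.png

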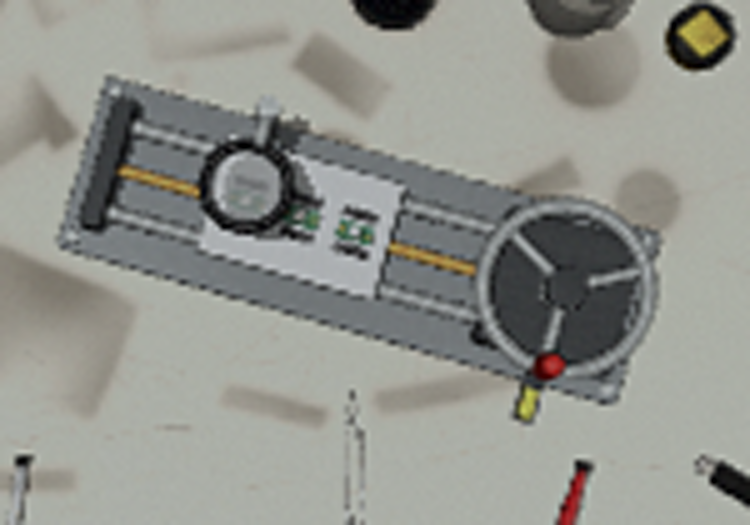

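View pics/cs.png

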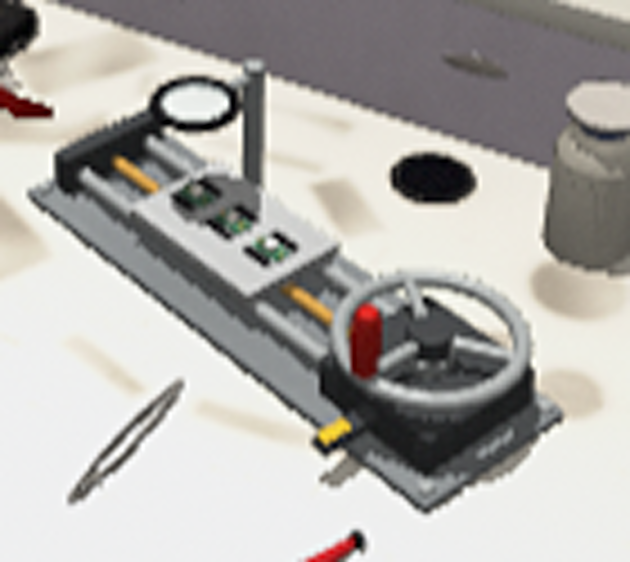

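```bash
python3 - <<'E'
from h import *
T=robot.read_camera("top");S=robot.read_camera("scene")
p=lambda u,v:(270+(u+.5)/5-.5,145+(v+.5)/5-.5)
q=lambda u,v:(290+(u+.5)/4.5-.5,160+(v+.5)/4.5-.5)
print("axis T",onz(T,p(567.5,288),.068)); print("axis S",onz(S,q(431,338),.068))
K=[onz(T,p(*k),.01) for k in((110,78),(60,245),(615,402),(658,230))]
yv=(K[0]+K[1]-K[2]-K[3])/2; print("len",np.linalg.norm(yv)); yv/=np.linalg.norm(yv); xv=np.cross(yv,[0,0,1])
e=(K[2]+K[3])/2; print("axis from plate",e+yv*.065, "yv",yv)
m=onz(T,(375,225.5),.037); ms=onz(S,(363.9,255.4),.037); print("mark",m,ms, "axis from mark",m+xv*.082,ms+xv*.082)
print("handle",onz(T,(379.9,217.7),.12), onz(S,(370.9,235.4),.097))
b=onz(S,(421,219),0);print("can",b, [ (z,proj(S,b+[0,0,z]).round()) for z in(.1,.12,.15)])
E
```

```text
axis T [ 0.52622493 -0.18709496  0.068     ]
axis S [ 0.52084977 -0.18769133  0.068     ]
len 0.4138611308944589
axis from plate [ 0.52875351 -0.18344543  0.01      ] yv [0.29739495 0.95475455 0.        ]
mark [ 0.44712905 -0.16015908  0.037     ] [ 0.44408443 -0.16186628  0.037     ] axis from mark [ 0.52541893 -0.18454546  0.037     ] [ 0.52237431 -0.18625266  0.037     ]
handle [ 0.47079116 -0.16589522  0.12      ] [ 0.46766003 -0.16782145  0.097     ]
can [ 7.19775542e-01 -2.22841902e-01 -1.11022302e-16] [(0.1, array([425., 194.])), (0.12, array([426., 189.])), (0.15, array([427., 181.]))]
```

Two views agree on the wheel axis: about (0.5245, -0.1855), with the slide's y axis at a yaw of 72.7° and the handle within a couple of degrees of the mark. I'll push with the closed fingers, turning the hand as the wheel goes round, and re-engage once because of the range of joint 6.

```bash
python3 -m inch '[[1,0.12,-0.4,0.03,-0.75],[1,0.229,-0.755,0.03,-1.48],[1,0.229,-0.755,0.03,-1.48],[1,0.229,-0.755,0.03,-1.48],[1,0.229,-0.755,0.03,-1.48],[1,0.229,-0.755,0.03,-1.48],[1,0.229,-0.755,0.03,-1.48],[1,0.229,-0.755,0.03,-1.48]]' 10
cat >> h.py <<'E'
from scipy.spatial.transform import Rotation as Ro
A=np.array([0.5245,-0.1855])
def yawz():
    m=Ro.from_rotvec(robot.read_state()["orientation"]).as_matrix(); return np.degrees(np.arctan2(m[1,2],m[0,2]))
def u(a): return np.array([np.cos(np.radians(a)),np.sin(np.radians(a))])
def rows(ths,phase,d=.017,z=.088,back=0.):
    s=robot.read_state();p=s["tool_pos"];y0=yawz()
    print("t",round(s["t"],2),"pos",p.round(4),"yawz",round(y0,1),"F",s["force"].round(1),"open",round(s["opening"],4),"q6",s["q"][5].round(2))
    for th in ths:
        phi=72.7-th
        y=phi if phase==1 else 103-(th-150)*(175/210.)
        n=u(y) if phase==1 else -u(y)
        c=A+.058*u(162.7-th)-(d+back)*n
        t=np.radians((y-y0+180)%360-180)
        print(th,[1]+[round(float(v),4) for v in (*(c-p[:2]),z-p[2],t)])
E
python3 -c "
from h import *
rows([0],1,back=.018,z=.15)"
```

```text
t: 1.3
tool_pos: [0.3753, 0.0741, 0.2386]
orientation: [-1.557, 0.241, -0.243]
force: [0.9, 0.2, 0.5]
opening: 0.0174
t 1.3 pos [0.3753 0.0741 0.2386] yawz 72.3 F [0.9 0.2 0.5] open 0.0174 q6 0.37
0 [1, 0.0834, -0.2758, -0.0886, 0.0066]
```

```bash
python3 -m inch '[[1,0.083,-0.276,-0.02,0.007],[1,0.083,-0.276,-0.04,0.007],[1,0.083,-0.276,-0.06,0.007],[1,0.083,-0.276,-0.08,0.007],[1,0.083,-0.276,-0.088,0.007],[1,0.083,-0.276,-0.088,0.007],[1,0.083,-0.276,-0.088,0.007]]'
python3 -c "
from h import *
rows([0,5],1,back=.018)
T=robot.read_camera('top');S=robot.read_camera('scene')
a=cv2.resize(T['color'][170:250,320:430],None,fx=5,fy=5)[:,:,::-1]
b=cv2.resize(S['color'][170:290,310:420],None,fx=3.34,fy=3.34)[:,:,::-1]
cv2.imwrite('pics/c2.png',np.hstack([a[:400,:430],b[:400,:367]]))"
```

```text
t: 2.17
tool_pos: [0.4582, -0.2016, 0.1508]
orientation: [-1.557, 0.237, -0.237]
force: [-0.6, 0.0, -0.0]
opening: 0.0006
t 2.17 pos [ 0.4582 -0.2016  0.1508] yawz 72.7 F [-0.6  0.  -0. ] open 0.0006 q6 -0.22
0 [1, 0.0005, -0.0, -0.0628, 0.0002]
5 [1, -0.0006, 0.0057, -0.0628, -0.0871]
```

View pics/c2.png

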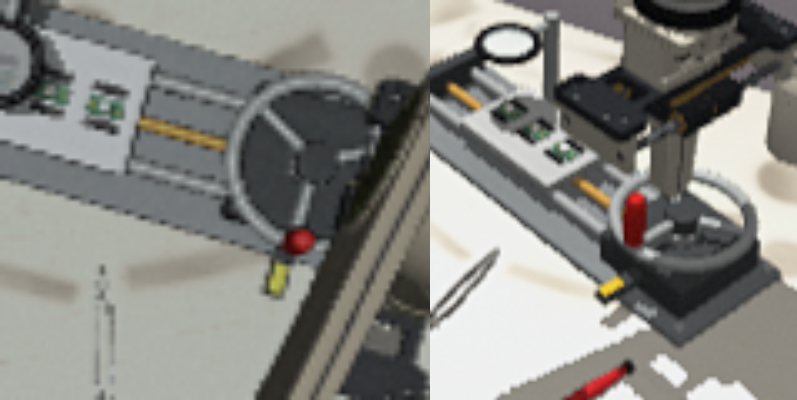

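The hand hangs just behind the handle, clear of it and on the right-hand side (handle at about (300,240) in the left crop). Now down, then push.

```bash
python3 -m inch '[[1,0,0,-0.025,0],[1,0,0,-0.05,0],[1,0,0,-0.063,0],[1,0,0,-0.063,0]]'
python3 -c "
from h import *
rows(range(0,30,4),1)"
```

```text
t: 2.78
tool_pos: [0.4587, -0.2005, 0.089]
orientation: [-1.558, 0.233, -0.237]
force: [0.4, -0.0, 0.2]
opening: 0.0005
t 2.77 pos [ 0.4587 -0.2005  0.089 ] yawz 72.8 F [ 0.4 -0.   0.2] open 0.0005 q6 -0.22
0 [1, 0.0053, 0.016, -0.001, -0.0025]
4 [1, 0.0056, 0.0202, -0.001, -0.0723]
8 [1, 0.0061, 0.0244, -0.001, -0.1421]
12 [1, 0.0069, 0.0285, -0.001, -0.2119]
16 [1, 0.008, 0.0326, -0.001, -0.2817]
20 [1, 0.0093, 0.0366, -0.001, -0.3516]
24 [1, 0.011, 0.0405, -0.001, -0.4214]
28 [1, 0.0129, 0.0442, -0.001, -0.4912]
```

```bash
python3 -m inch '[[1,0.003,0.01,-0.001,0],[1,0.0055,0.018,-0.001,-0.03],[1,0.006,0.0244,-0.001,-0.14],[1,0.007,0.0285,-0.001,-0.21],[1,0.008,0.0326,-0.001,-0.28],[1,0.0093,0.0366,-0.001,-0.35],[1,0.011,0.0405,-0.001,-0.42],[1,0.013,0.0442,-0.001,-0.49]]'
python3 -c "
from h import *
rows(range(33,70,5),1)
S=robot.read_camera('scene');print(blobs(mask(S,'red'),(330,200,420,260)))"
```

```text
t: 3.78
tool_pos: [0.4726, -0.1564, 0.0893]
orientation: [-1.482, 0.615, -0.623]
force: [-1.3, -3.2, -1.1]
opening: 0.0008
t 3.77 pos [ 0.4726 -0.1564  0.0893] yawz 44.6 F [-1.3 -3.2 -1.1] open 0.0008 q6 0.37
33 [1, 0.0018, 0.0047, -0.0013, -0.0862]
38 [1, 0.0049, 0.0089, -0.0013, -0.1735]
43 [1, 0.0084, 0.0129, -0.0013, -0.2608]
48 [1, 0.0122, 0.0165, -0.0013, -0.348]
53 [1, 0.0164, 0.0198, -0.0013, -0.4353]
58 [1, 0.0208, 0.0227, -0.0013, -0.5226]
63 [1, 0.0254, 0.0252, -0.0013, -0.6098]
68 [1, 0.0302, 0.0273, -0.0013, -0.6971]
[]
```

Pushing with about 3.5 N, as expected. Continuing.

```bash
python3 -m inch '[[1,0.0018,0.0047,-0.001,-0.09],[1,0.005,0.009,-0.001,-0.17],[1,0.0084,0.013,-0.001,-0.26],[1,0.0122,0.0165,-0.001,-0.35],[1,0.0164,0.0198,-0.001,-0.435],[1,0.021,0.0227,-0.001,-0.52],[1,0.0254,0.0252,-0.001,-0.61],[1,0.03,0.0273,-0.001,-0.7]]'
python3 -c "
from h import *
rows(range(73,110,5),1)
T=robot.read_camera('top');S=robot.read_camera('scene')
print(blobs(mask(S,'red'),(330,200,420,260)))
a=cv2.resize(T['color'][170:250,320:430],None,fx=5,fy=5)[:,:,::-1]
b=cv2.resize(S['color'][170:290,310:420],None,fx=3.34,fy=3.34)[:,:,::-1]
cv2.imwrite('pics/c3.png',np.hstack([a[:400,:430],b[:400,:367]]))"
```

```text
t: 4.82
tool_pos: [0.5032, -0.1288, 0.0893]
orientation: [-1.246, 1.15, -1.159]
force: [-2.9, -3.5, 1.0]
opening: 0.0005
t 4.83 pos [ 0.5032 -0.1288  0.0893] yawz 4.2 F [-2.9 -3.5  1. ] open 0.0005 q6 1.15
73 [1, 0.0046, 0.0014, -0.0013, -0.0794]
78 [1, 0.0097, 0.0027, -0.0013, -0.1666]
83 [1, 0.0149, 0.0034, -0.0013, -0.2539]
88 [1, 0.0202, 0.0038, -0.0013, -0.3412]
93 [1, 0.0255, 0.0036, -0.0013, -0.4284]
98 [1, 0.0307, 0.003, -0.0013, -0.5157]
103 [1, 0.0359, 0.002, -0.0013, -0.603]
108 [1, 0.0409, 0.0005, -0.0013, -0.6902]
[(8, [368.8, 225.2], [367, 223, 4, 5])]
```

View pics/c3.png

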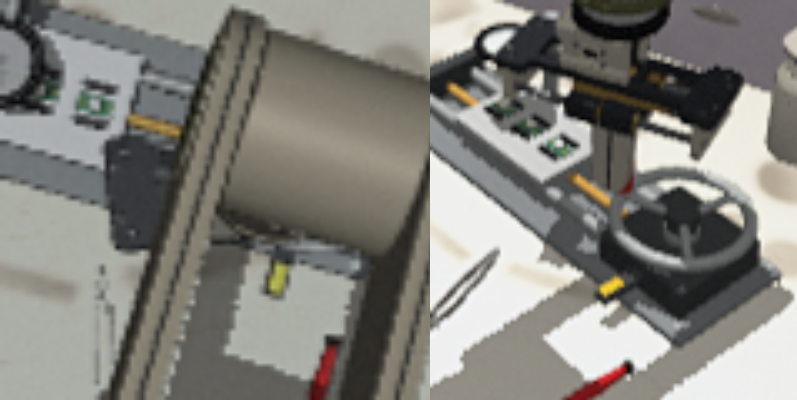

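The right crop shows the handle behind the fingers, its base at about (628,187), so it has moved round with them. The forces are small, so I'll continue.

```bash
python3 -m inch '[[1,0.0046,0.0014,-0.001,-0.08],[1,0.0097,0.0027,-0.001,-0.167],[1,0.015,0.0034,-0.001,-0.254],[1,0.02,0.0038,-0.001,-0.34],[1,0.0255,0.0036,-0.001,-0.43],[1,0.0307,0.003,-0.001,-0.516],[1,0.036,0.002,-0.001,-0.6],[1,0.041,0.0005,-0.001,-0.69]]'
python3 -c "
from h import *
rows(range(113,150,5),1)"
```

```text
t: 5.92
tool_pos: [0.5443, -0.1274, 0.0885]
orientation: [-0.858, 1.643, -1.649]
force: [-2.6, 0.3, 2.3]
opening: 0.0002
t 5.92 pos [ 0.5443 -0.1274  0.0885] yawz -35.1 F [-2.6  0.3  2.3] open 0.0002 q6 1.87
113 [1, 0.0048, -0.0028, -0.0005, -0.09]
118 [1, 0.0095, -0.0052, -0.0005, -0.1773]
123 [1, 0.014, -0.0079, -0.0005, -0.2645]
128 [1, 0.0182, -0.0111, -0.0005, -0.3518]
133 [1, 0.0222, -0.0145, -0.0005, -0.4391]
138 [1, 0.0258, -0.0184, -0.0005, -0.5263]
143 [1, 0.0291, -0.0225, -0.0005, -0.6136]
148 [1, 0.032, -0.0269, -0.0005, -0.7009]
```

```bash
python3 -m inch '[[1,0.0048,-0.0028,-0.0005,-0.09],[1,0.0095,-0.0052,-0.0005,-0.177],[1,0.014,-0.008,-0.0005,-0.265],[1,0.0182,-0.011,-0.0005,-0.352],[1,0.0222,-0.0145,-0.0005,-0.44],[1,0.0258,-0.0184,-0.0005,-0.526],[1,0.0275,-0.02,-0.0005,-0.57],[1,0.0275,-0.02,-0.0005,-0.57]]'
python3 -c "
from h import *
n=u(yawz()); print('back 15mm',-.015*n)
rows([140],2,back=.015,z=.145)"
```

```text
t: 6.92
tool_pos: [0.5722, -0.1468, 0.0886]
orientation: [-0.401, 2.007, -2.01]
force: [-0.1, 2.3, 1.5]
opening: 0.0004
back 15mm [-0.00570711  0.01387187]
t 6.92 pos [ 0.5722 -0.1468  0.0886] yawz -67.6 F [-0.1  2.3  1.5] open 0.0004 q6 2.42
140 [1, -0.0059, 0.0135, 0.0564, 3.1236]
```

```bash
python3 -m inch '[[1,-0.006,0.0135,0,0],[1,-0.006,0.0135,0.02,0],[1,-0.006,0.0135,0.05,0],[1,-0.006,0.0135,0.06,0.18],[1,-0.006,0.0135,0.06,0.36],[1,-0.006,0.0135,0.06,0.54],[1,-0.006,0.0135,0.06,0.72],[1,-0.006,0.0135,0.06,0.9]]'
python3 -c "
from h import *
rows([140],2,back=.015,z=.145)"
```

```text
t: 7.92
tool_pos: [0.5667, -0.1334, 0.1505]
orientation: [-1.069, 1.404, -1.412]
force: [0.8, 0.5, -0.5]
opening: 0.0004
t 7.92 pos [ 0.5667 -0.1334  0.1505] yawz -15.7 F [ 0.8  0.5 -0.5] open 0.0004 q6 1.53
140 [1, -0.0003, 0.0001, -0.0055, 2.2166]
```

```bash
python3 -m inch '[[1,0,0,0,0.18],[1,0,0,0,0.36],[1,0,0,0,0.54],[1,0,0,0,0.72],[1,0,0,0,0.9],[1,0,0,0,1.08],[1,0,0,0,1.26],[1,0,0,0,1.44]]'
python3 -m inch '[[1,0,0,0,0.18],[1,0,0,0,0.36],[1,0,0,0,0.54],[1,0,0,0,0.72],[1,0,0,0,0.78],[1,0,0,0,0.78]]'
python3 -c "
from h import *
rows([140],2,back=.015)
T=robot.read_camera('top');S=robot.read_camera('scene')
print(blobs(mask(S,'red'),(330,200,420,260)))
a=cv2.resize(T['color'][170:250,320:430],None,fx=5,fy=5)[:,:,::-1]
b=cv2.resize(S['color'][170:290,310:420],None,fx=3.34,fy=3.34)[:,:,::-1]
cv2.imwrite('pics/c4.png',np.hstack([a[:400,:430],b[:400,:367]]))"
```

```text
t: 8.93
tool_pos: [0.5671, -0.1335, 0.1524]
orientation: [-1.547, 0.306, -0.317]
force: [0.6, 0.7, -0.9]
opening: 0.0003
t: 9.68
tool_pos: [0.5676, -0.1336, 0.1541]
orientation: [-1.547, -0.306, 0.295]
force: [0.3, -0.3, 0.3]
opening: 0.0004
t 9.68 pos [ 0.5676 -0.1336  0.1541] yawz 111.9 F [ 0.3 -0.3  0.3] open 0.0004 q6 -0.71
140 [1, -0.0012, 0.0003, -0.0661, -0.0107]
[(71, [386.9, 214.0], [384, 207, 6, 15])]
```

View pics/c4.png

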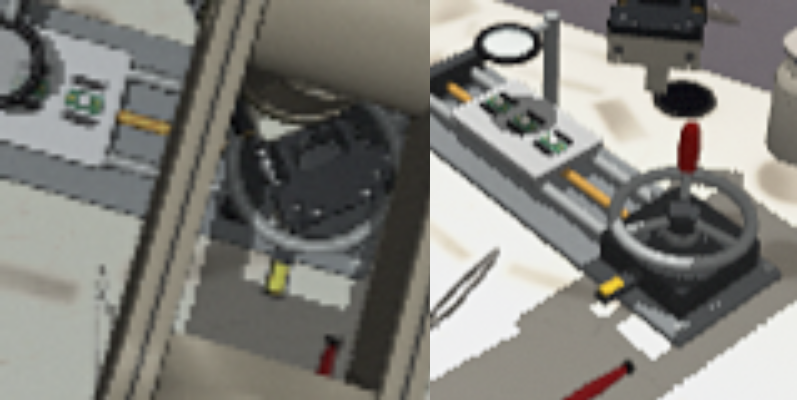

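The handle now stands on the far side of the wheel (about (688,148) in the right crop) and looks fully down. I'll check its angle before lowering the hand.

```bash
python3 -c "
from h import *
S=robot.read_camera('scene');h=onz(S,(386.9,214.0),.097);v=h[:2]-(A+[-.003,-.001]);print(h,np.linalg.norm(v),162.7-np.degrees(np.arctan2(v[1],v[0])))"
```

```text
[ 0.57381817 -0.16400923  0.097     ] 0.05694757118981428 139.437880354601
```

```bash
python3 -m inch '[[1,-0.001,0,-0.03,0],[1,-0.001,0,-0.055,0],[1,-0.001,0,-0.066,0],[1,-0.001,0,-0.066,0]]'
python3 -c "
from h import *
rows(range(136,170,5),2)"
```

```text
t: 10.32
tool_pos: [0.5659, -0.1334, 0.0867]
orientation: [-1.546, -0.303, 0.295]
force: [-0.2, -0.5, -0.4]
opening: 0.0009
t 10.32 pos [ 0.5659 -0.1334  0.0867] yawz 111.9 F [-0.2 -0.5 -0.4] open 0.0009 q6 -0.71
136 [1, 0.0034, -0.0106, 0.0013, 0.049]
141 [1, 0.0066, -0.0147, 0.0013, -0.0237]
146 [1, 0.0094, -0.0191, 0.0013, -0.0964]
151 [1, 0.0119, -0.0237, 0.0013, -0.1692]
156 [1, 0.0139, -0.0285, 0.0013, -0.2419]
161 [1, 0.0155, -0.0334, 0.0013, -0.3146]
166 [1, 0.0166, -0.0384, 0.0013, -0.3873]
```

```bash
python3 -m inch '[[1,0.003,-0.008,0.001,0],[1,0.0055,-0.0125,0.001,0],[1,0.0066,-0.0147,0.001,-0.024],[1,0.0094,-0.019,0.001,-0.096],[1,0.012,-0.0237,0.001,-0.17],[1,0.014,-0.0285,0.001,-0.24],[1,0.0155,-0.0334,0.001,-0.315],[1,0.0166,-0.0384,0.001,-0.387]]'
python3 -c "
from h import *
rows(range(171,210,5),2)"
```

```text
t: 11.32
tool_pos: [0.5832, -0.1715, 0.0882]
orientation: [-1.567, 0.001, -0.012]
force: [1.9, 4.0, 0.6]
opening: 0.0002
t 11.32 pos [ 0.5832 -0.1715  0.0882] yawz 89.5 F [1.9 4.  0.6] open 0.0002 q6 -0.37
171 [1, 0.0, -0.0055, -0.0002, -0.0698]
176 [1, 0.0003, -0.0106, -0.0002, -0.1426]
181 [1, 0.0002, -0.0157, -0.0002, -0.2153]
186 [1, -0.0005, -0.0207, -0.0002, -0.288]
191 [1, -0.0015, -0.0257, -0.0002, -0.3607]
196 [1, -0.0029, -0.0305, -0.0002, -0.4334]
201 [1, -0.0048, -0.0352, -0.0002, -0.5062]
206 [1, -0.0071, -0.0397, -0.0002, -0.5789]
```

```bash
python3 -m inch '[[1,0,-0.0055,0,-0.07],[1,0.0003,-0.0106,0,-0.14],[1,0.0002,-0.0157,0,-0.215],[1,-0.0005,-0.0207,0,-0.29],[1,-0.0015,-0.0257,0,-0.36],[1,-0.003,-0.0305,0,-0.433],[1,-0.0048,-0.0352,0,-0.506],[1,-0.007,-0.0397,0,-0.58]]'
python3 -c "
from h import *
rows(range(211,250,5),2)"
```

```text
t: 12.32
tool_pos: [0.5772, -0.2113, 0.0887]
orientation: [-1.519, 0.456, -0.471]
force: [2.8, 2.0, -0.7]
opening: 0.0002
t 12.32 pos [ 0.5772 -0.2113  0.0887] yawz 56.1 F [ 2.8  2.  -0.7] open 0.0002 q6 0.15
211 [1, -0.0037, -0.0041, -0.0007, -0.0682]
216 [1, -0.0067, -0.0081, -0.0007, -0.141]
221 [1, -0.01, -0.0118, -0.0007, -0.2137]
226 [1, -0.0136, -0.0152, -0.0007, -0.2864]
231 [1, -0.0174, -0.0182, -0.0007, -0.3591]
236 [1, -0.0215, -0.0209, -0.0007, -0.4319]
241 [1, -0.0258, -0.0233, -0.0007, -0.5046]
246 [1, -0.0303, -0.0252, -0.0007, -0.5773]
```

```bash
python3 -m inch '[[1,-0.0037,-0.004,-0.0007,-0.07],[1,-0.0067,-0.008,-0.0007,-0.14],[1,-0.01,-0.0118,-0.0007,-0.214],[1,-0.0136,-0.0152,-0.0007,-0.286],[1,-0.0174,-0.0182,-0.0007,-0.36],[1,-0.0215,-0.021,-0.0007,-0.432],[1,-0.0258,-0.0233,-0.0007,-0.505],[1,-0.03,-0.0252,-0.0007,-0.577]]'
python3 -c "
from h import *
rows(range(251,290,5),2)
S=robot.read_camera('scene')
for b in blobs(mask(S,'red'),(330,200,420,260)): print(b,onz(S,b[1],.097))"
```

```text
t: 13.32
tool_pos: [0.5483, -0.2372, 0.0889]
orientation: [-1.372, 0.901, -0.922]
force: [3.7, -0.1, -1.6]
opening: 0.0006
t 13.32 pos [ 0.5483 -0.2372  0.0889] yawz 22.8 F [ 3.7 -0.1 -1.6] open 0.0006 q6 0.68
251 [1, -0.0059, -0.0008, -0.0009, -0.0695]
256 [1, -0.0106, -0.0019, -0.0009, -0.1422]
261 [1, -0.0154, -0.0026, -0.0009, -0.2149]
266 [1, -0.0202, -0.0029, -0.0009, -0.2877]
271 [1, -0.025, -0.0027, -0.0009, -0.3604]
276 [1, -0.0297, -0.0021, -0.0009, -0.4331]
281 [1, -0.0343, -0.0012, -0.0009, -0.5058]
286 [1, -0.0389, 0.0002, -0.0009, -0.5785]
(89, [405.8, 232.1], [403, 224, 7, 17]) [ 0.53048512 -0.24263523  0.097     ]
```

The camera gives the wheel at about 244°, against 246° planned. Continuing.

```bash
python3 -m inch '[[1,-0.006,-0.0008,-0.001,-0.07],[1,-0.0106,-0.0019,-0.001,-0.142],[1,-0.0154,-0.0026,-0.001,-0.215],[1,-0.02,-0.0029,-0.001,-0.288],[1,-0.025,-0.0027,-0.001,-0.36],[1,-0.0297,-0.002,-0.001,-0.433],[1,-0.0343,-0.0012,-0.001,-0.506],[1,-0.039,0.0002,-0.001,-0.578]]'
python3 -c "
from h import *
rows(range(291,330,5),2)"
```

```text
t: 14.38
tool_pos: [0.5095, -0.2382, 0.0887]
orientation: [-1.12, 1.333, -1.358]
force: [2.1, -2.8, 0.4]
opening: 0.001
t 14.38 pos [ 0.5095 -0.2382  0.0887] yawz -10.6 F [ 2.1 -2.8  0.4] open 0.001 q6 1.24
291 [1, -0.0045, 0.003, -0.0007, -0.0674]
296 [1, -0.0087, 0.0051, -0.0007, -0.1402]
301 [1, -0.0126, 0.0075, -0.0007, -0.2129]
306 [1, -0.0163, 0.0103, -0.0007, -0.2856]
311 [1, -0.0198, 0.0134, -0.0007, -0.3583]
316 [1, -0.0229, 0.0168, -0.0007, -0.4311]
321 [1, -0.0258, 0.0205, -0.0007, -0.5038]
326 [1, -0.0282, 0.0243, -0.0007, -0.5765]
```

```bash
python3 -m inch '[[1,-0.0045,0.003,-0.0007,-0.07],[1,-0.0087,0.005,-0.0007,-0.14],[1,-0.0126,0.0075,-0.0007,-0.213],[1,-0.0163,0.0103,-0.0007,-0.286],[1,-0.0198,0.0134,-0.0007,-0.358],[1,-0.023,0.0168,-0.0007,-0.43],[1,-0.0258,0.0205,-0.0007,-0.504],[1,-0.028,0.0243,-0.0007,-0.576]]'
python3 -c "
from h import *
rows(range(331,366,5),2)
S=robot.read_camera('scene')
for b in blobs(mask(S,'red'),(330,200,420,260)):
    h=onz(S,b[1],.097);v=h[:2]-[.5215,-.1865];print(b,h,np.linalg.norm(v),162.7-np.degrees(np.arctan2(v[1],v[0])))"
```

```text
t: 15.38
tool_pos: [0.4818, -0.215, 0.0886]
orientation: [-0.753, 1.734, -1.762]
force: [0.3, -3.0, 0.3]
opening: 0.0005
t 15.38 pos [ 0.4818 -0.215   0.0886] yawz -43.8 F [ 0.3 -3.   0.3] open 0.0005 q6 1.83
331 [1, -0.0027, 0.0051, -0.0006, -0.0709]
336 [1, -0.0044, 0.0093, -0.0006, -0.1436]
341 [1, -0.0058, 0.0136, -0.0006, -0.2163]
346 [1, -0.0068, 0.018, -0.0006, -0.2891]
351 [1, -0.0074, 0.0225, -0.0006, -0.3618]
356 [1, -0.0075, 0.027, -0.0006, -0.4345]
361 [1, -0.0073, 0.0314, -0.0006, -0.5072]
(100, [381.9, 239.9], [379, 232, 7, 17]) [ 0.46757531 -0.20122383  0.097     ] 0.05589869132753934 327.42797969538503
```

```bash
python3 -m inch '[[1,-0.0027,0.005,-0.0006,-0.07],[1,-0.0044,0.0093,-0.0006,-0.144],[1,-0.0058,0.0136,-0.0006,-0.216],[1,-0.0068,0.018,-0.0006,-0.289],[1,-0.0074,0.0225,-0.0006,-0.36],[1,-0.0075,0.027,-0.0006,-0.434],[1,-0.0075,0.029,-0.0006,-0.46],[1,-0.0075,0.029,-0.0006,-0.46]]'
python3 -c "
from h import *
rows([360],2)
S=robot.read_camera('scene');T=robot.read_camera('top')
for b in blobs(mask(S,'red'),(330,200,420,260)):
    h=onz(S,b[1],.097);v=h[:2]-[.5215,-.1865];print(b,h,np.linalg.norm(v),162.7-np.degrees(np.arctan2(v[1],v[0])))
print('back 20mm',.020*u(yawz()))"
```

```text
t: 16.42
tool_pos: [0.4747, -0.1857, 0.0884]
orientation: [-0.365, 2.025, -2.051]
force: [1.6, -2.7, 2.1]
opening: 0.0006
t 16.43 pos [ 0.4747 -0.1857  0.0884] yawz -70.2 F [ 1.6 -2.7  2.1] open 0.0006 q6 2.34
360 [1, -0.0003, 0.0013, -0.0004, -0.0309]
(41, [370.3, 239.3], [368, 236, 6, 8]) [ 0.45306615 -0.17374409  0.097     ] 0.06961253523390314 -6.741374993589375
back 20mm [ 0.00676169 -0.01882232]
```

The wheel is at about 358° and the handle is partly hidden. I'll back off, lift, move aside and check.

```bash
python3 -m inch '[[1,0.007,-0.019,0,0],[1,0.007,-0.019,0.01,0],[1,0.007,-0.019,0.04,0],[1,0.007,-0.019,0.08,0],[1,0.007,-0.019,0.12,0],[1,0.007,-0.019,0.12,0]]'
python3 -m inch '[[1,0,0.06,0.02,0.1],[1,0,0.12,0.03,0.2],[1,-0.02,0.18,0.03,0.3],[1,-0.04,0.24,0.03,0.4],[1,-0.06,0.3,0.03,0.4],[1,-0.06,0.36,0.03,0.4],[1,-0.06,0.4,0.03,0.4],[1,-0.06,0.4,0.03,0.4]]'
python3 -c "
from h import *
T=robot.read_camera('top');S=robot.read_camera('scene')
for n,c,b in(('t',T,(360,190,420,235)),('s',S,(330,200,420,262))):
    for k in('red','yel'): print(n,k,blobs(mask(c,k),b))
def ang(c,p,z,a): v=onz(c,p,z)[:2]-a; return np.linalg.norm(v),162.7-np.degrees(np.arctan2(v[1],v[0]))
for b in blobs(mask(S,'red'),(330,200,420,260)): print('S',ang(S,b[1],.097,[.5215,-.1865]))
for b in blobs(mask(T,'red'),(360,190,420,235)): print('T',ang(T,b[1],.12,[.526,-.187]))
print('start refs',ang(S,(370.9,235.4),.097,[.5215,-.1865]),ang(T,(379.9,217.7),.12,[.526,-.187]))
a=cv2.resize(T['color'][145:260,270:430],None,fx=2.5,fy=2.5)[:,:,::-1]
b=cv2.resize(S['color'][160:320,290:430],None,fx=2.8,fy=2.8)[:,:,::-1]
o=np.zeros((448,800,3),np.uint8);o[:a.shape[0],:400]=a;o[:,400:792]=b
cv2.imwrite('pics/c5.png',o);print(robot.read_state()['force'],robot.read_state()['tool_pos'])"
```

```text
t: 17.27
tool_pos: [0.4834, -0.205, 0.2129]
orientation: [-0.36, 2.019, -2.052]
force: [-0.8, -0.4, -0.1]
opening: 0.0006
t: 18.27
tool_pos: [0.4276, 0.1791, 0.2419]
orientation: [-0.719, 1.771, -1.769]
force: [-0.1, 0.1, 0.3]
opening: 0.0005
t red [(21, [379.5, 217.7], [376, 216, 7, 5])]
t yel [(11, [362.0, 198.0], [360, 197, 5, 3]), (14, [375.0, 225.5], [374, 223, 3, 6])]
s red [(94, [370.7, 234.9], [368, 227, 7, 17])]
s yel [(63, [353.9, 223.8], [345, 217, 19, 15]), (24, [363.9, 255.4], [361, 253, 7, 6])]
S (np.float64(0.056068183045124835), np.float64(3.6939969732964357))
T (np.float64(0.059559145852289365), np.float64(4.827773334815873))
start refs (np.float64(0.056987990154795706), np.float64(1.8330532248536429)) (np.float64(0.05910522114565606), np.float64(3.6204425609282396))
[-0.76478572  0.44273736 -0.8008293 ] [0.42805394 0.17722695 0.24218774]
```

View pics/c5.png

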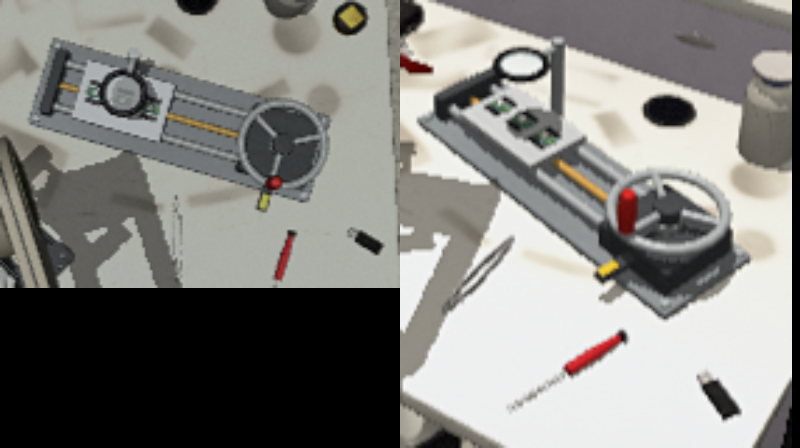

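The handle is back over the mark (about +2° to +5°), the carriage has moved on so that the middle board is under the lens, and the loose things near the wheel are in place. Handing in.

```bash
python3 -c "
from plant import robot
print(robot.close_job())"
```

```text
the job is handed in; nothing more can be done
None
```

I pushed the hand wheel clockwise through one full turn with closed fingertips and handed the job in at about 18 s. The push needed one re-engagement, at about 140°, because of the wrist's range. The reported contact force during the push stayed below about 5 N.

**Final checks:**
- **Wheel angle:** the handle stands over the yellow mark. Scene and top cameras put it about 4° and 5° past the mark. The same measurement read about 2° and 4° before I started, so the net error is about 1–2° beyond one turn, well inside the 17° allowed.
- **Handle:** it looks fully down on its pin, at the same image height as at the start.
- **Carriage:** it has advanced, and in the top view the middle board is under the lens. I judged this by eye and did not measure it separately.
- **Loose things:** the screwdriver, USB stick and tweezers look to be where they were. I did not measure any loose thing, and the flux tub, gel pen and screw dish were not checked again at the end.
- **Hand:** it is clear, with the fingertips about 24 cm above the bench and more than 35 cm from the wheel. The force reading is about 1 N, similar to earlier readings with the hand free.

No check failed. One reading disagreed: at the end of the push, the handle was half hidden by the fingers, giving -7° and too large a radius. I set it aside and measured again once the hand had moved away.

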